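# Offer up the block heater's cover for its hinge pin

### The arm

A 7-joint arm with a two-finger parallel gripper is mounted at the origin on the work surface. World frame = base frame: x ahead of the robot, y to its left, z up, the work surface at z = 0. Lengths are in m, angles in rad, forces in N, time in s.
With the tool pointing down it reaches from about 0.35 to 0.9 m from the base axis. Payload 19.9 kg.
Tool frame: the origin (TCP) lies midway between the tips of the shut fingers; the grasp point (between the pads) lies 19 mm behind it (env.tcp_to_grasp is the distance from the TCP to the grasp point, in m); z points along the fingers, x is the direction in which the jaws open and shut, and the axes are right-handed (so a half turn about z gives the same grasp; the last joint's range is limited). The gripper opens to 85 mm and grips with 20 to 120 N. Pads are 22 mm wide; open, the fingers measure 114 mm over their backs; the gripper's body (76 mm by 85 mm) begins 54 mm behind the grasp point. The pads swing forward as they close: fully open they stand 13 mm farther back than shut.
Start: joints at [1.26, 0.417, -0.01, 1.614, 0.005, 1.111, -0.053], TCP at [0.167, -0.602, 0.231] pointing down, gripper open.
Joint ranges: [-2.81, 2.81], [-0.39, 2.02], [-1.27, 1.25], [0.06, 2.57], [-1.19, 4.33], [0.19, 2], [-2.82, 2.82]. Speed limits (rad/s): [1.89, 1.89, 2.39, 2.39, 3.01, 3.01, 3.01].

### API

Orientations are given as a unit quaternion [x, y, z, w].
In Python, from plant import status, optics, env gives the robot as it stands.
- The arm moves only by the tool move_arm, never from a script. Its argument "motion" is a list of rows, each a list of 7 numbers: the shift along the world's x, y, z in m, then the turn, a rotation vector about the world's x, y, z in degrees, then the finger opening in m, from 0 to 0.0854. A call has 1 to 20 rows; each row is the pose to reach, as a shift and turn from the pose commanded when the call began; what a row does not reach only later rows make up. A row lasts 1/12 s, in which the tool goes at most 41.7 mm and 7.16 degrees, less where a joint would pass 70% of its speed; a pose out of reach is approached as far as the arm can. A call with a gripper value outside its range is refused whole. The fingers move at their own pace and stop on an object; "force" is the grip in N (left out, the last holds). Time passes only in rows, so rows that repeat a pose let the fingers close. It gives the time, the measured TCP pose, the force and the opening at its end, in the units of the state.
- status.get_state(): the state, without advancing time (a new reading comes with each control period).
- optics.read_camera(name): name is "side" or "top" or "wrist"; returns (picture, depth): 384x512x3 uint8, red, green, blue; 384x512 float32, m along the optical axis (not along the pixel's ray), 0 where there is no reading.
- optics.calibration(name): a dict with "fx", "fy", "cx", "cy" (pixels), "rvec" (rotation vector, rad) and "tvec" (3), from world to camera coordinates, as OpenCV has them. Camera axes: x right, y down, z forward; pixel columns grow to the right and rows downward; lengths in m; the calibration is good to about 2 mm. A picture is of the moment at which its call begins: read the wrist's pose just before it. calibration takes no time and is no camera call; for the wrist camera it gives the pose at the moment of the call.
- env.close_job(): hands the job in, once; it reports no verdict.
The state is a dict: "time_s": time; "qpos": joint angles; "joint_vel": joint speeds; "tau": joint torques, N m; "position": TCP position; "orientation": TCP orientation; "force": force on the tool from outside, world axes, zero at the start; "ft_torque": the same for the moment, N m; "opening": opening from 0.0 (shut) to 1.0 (fully open).
Only numpy, scipy, OpenCV 4.12 (cv2) and the standard library are available. Lean on these libraries where they do the work, as an engineer would, in place of code of your own. Each camera call takes 0.05 s, during which the arm holds its last target. There are 200 camera calls.

### The job

Put the block heater's washed cover back on its hinge: first draw the hinge pin out by its bent tail until the gap between the heater's two hinge barrels is completely clear, then take the cover out of the drying rack and bring its hinge barrel down into that gap, cover upright and its inner face to the robot, so that the bores line up for the pin. Finish while holding the cover there, still and in line, its weight in the gripper and not leaning or resting on the heater, so that a colleague can push the pin through; leave everything else where it is.

Things in the scene. Friction and masses are not known exactly. Their poses are not given: they have to be found in the camera images.
- pin (a joint): hinge pin of the block heater: a 6 mm steel rod in the heater's two fixed barrels, sliding along the hinge axis. 0 m = pushed home, filling both barrels and crossing the gap between them; grows as it is drawn towards the heater's +y (left) side, up to a stop at 0.075. Its inner tip has left the gap altogether from 0.062. It slides stiffly (about 2 N) and stays where it is left; it cannot turn or come out of the left barrel.
- pin_tail (a point): the point at which to hold the pin: on its bent tail, an 8 mm thick round bar which runs level from the pin's left end 46 mm straight backward (heater +x); this point is 30 mm behind the hinge axis, with the tail reaching 16 mm (and its round end 4 mm) beyond it. Free air all round it, 98 mm above the bench. Axes as the heater.
- hinge_gap (a point): middle of the gap between the two fixed hinge barrels at the back of the heater, on the axis of their 8 mm bores, 98 mm above the bench. y: along the hinge axis (heater's left), x: to the heater's back, z up. The barrels are 14 mm thick, 22 mm long, and begin 19 mm to either side of this point (gap 38 mm). Nothing stands below the gap or behind it; the heater's rear wall is 12 mm in front of it and the top of the case 3 mm below it.
- heater: dry block heater for vials, ivory case with teal front, fixed to the bench: 180 mm deep (x), 210 mm wide (y), 95 mm high. Origin at the centre of its underside; x points to its back, y to its left seen from the robot. Control deck at the robot's side, vials in a sunken block, hinge on the back wall. Its cover is off.
- cover_grip (a point): middle of the grey grip rail along the top edge of the heater's cover: the rail is 14 mm thick (x), 90 mm long (y), 32 mm high, and reaches 16 mm above this point. The cover is a white panel 180 mm wide (y), 140 mm high, 8 mm thick (x), 0.30 to 0.47 kg, standing upright in one of the rack's two slots with its hinge barrel downward. Axes of the cover: y along its barrel, z up the panel from the barrel to the rail, x from the inner face (with the hinge leaf) to the outer face.
- cover_barrel (a point): middle of the cover's own hinge barrel (14 mm thick, 32 mm long, 8 mm bore), on the bore's axis. It lies 136 mm below cover_grip and 4 mm to its inner (-x) side; the panel begins 12 mm above it. Axes of the cover. On the heater the cover's inner face looks to the robot, so its axes point as the heater's.
- cover_left (a point): left end of the cover's barrel, on the bore's axis, 16 mm along the cover's +y from cover_barrel.
- cover: the cover as a whole; its origin is the same point as cover_barrel, with the same axes.
- rack: white drying rack fixed to the bench, 190 mm long (x), two slots across it at x = 0 and x = 80 mm of its frame; origin at the underside, below the middle of the first slot; a panel in it has the rack's yaw. Two rails 24 mm high, 130 mm apart, carry the panels' lower edges; pairs of pegs up to 73 mm high keep them upright, so a panel must go straight up: 55 mm frees it from the pegs, 80 mm takes the cover's barrel over their tops.
- baffle: plain vented panel in the rack's other slot, 160 mm wide, 105 mm high, 8 mm thick, no hinge and no grip rail; origin at the middle of its lower edge. To be left alone.
- bottle: amber reagent bottle, 72 mm thick, 150 mm high; bystander, origin under its centre.
- beaker: glass beaker, 68 mm wide, 85 mm high; bystander, origin under its centre.
- dish: white porcelain dish, 90 mm wide, 22 mm high; bystander, origin under its centre.
- vialbox: open cardboard vial box, 90 x 140 x 45 mm; bystander, origin under its centre.
- jar: white plastic jar, 56 mm thick, 75 mm high; bystander, origin under its centre.
- screwdriver: screwdriver, 160 mm long, lying on the bench between heater and rack; bystander, origin under its middle.
Things that resemble listed ones, but are neither listed nor needed, are in the scene too. Leave any orange look-alike of the rack alone.

How it is judged:
On the way, in this order (a step that is already met when the one before it is completed fails the run):
1. the hinge pin is drawn clear of the gap (value of joint pin above 0.062 m), for 0.2 s.
2. the cover is in the gripper, out of the rack (contact force between the fingers and cover above 1 N and distance of cover_barrel from where it was at the start of the episode above 0.06 m and contact force between cover and rack below 0.1 N), for 0.2 s.
At the end, for the whole second after the job is handed in: Pin out 62 mm or more; cover barrel within 2.5 mm (up-down, front-back) of the fixed barrels' axis, 4 mm along it, parallel within 0.05 rad; cover upright within 0.12 rad, inner face to the robot, still, held by the fingers, under 2.5 N on the heater (value of joint pin above 0.062 m and x of cover_barrel in the frame of hinge_gap between -0.0025 and 0.0025 m and z of cover_barrel in the frame of hinge_gap between -0.0025 and 0.0025 m and y of cover_barrel in the frame of hinge_gap between -0.004 and 0.004 m and angle between the y axis of cover_barrel and the y axis of hinge_gap, either way round below 0.05 rad and y of cover_left in the frame of hinge_gap above 0.008 m and angle between cover_barrel's own z axis and vertical below 0.12 rad and contact force between cover and heater below 2.5 N and linear speed of cover below 0.02 m/s and contact force between the fingers and cover above 1 N); the arm keeps its last pose, push and grip.
It fails at once if the other panel or a bystander is disturbed (moved more than 25 mm) (distance of any of baffle, bottle, beaker, dish, vialbox, jar, screwdriver from where it was at the start of the episode above 0.025 m).
It also fails if it takes over 58 s, if anything falls off the work surface, if the arm or the gripper's body presses on something with over 40 N, if the wrist force passes 120 N, or if a joint passes its speed limit or range.

## Working session

There is one attempt and no reset: what is moved stays moved. The work goes in short steps, Python scripts to look and compute and a tool call to move; the robot and the scene stay as the last step left them, time stands still between calls to the robot, and variables do not carry over. Pictures are saved under pics/ and viewed, about 8 in all and at most 12, crops included, and the job is handed in when it is done.

Besides the shell and the picture viewer there is one more tool, called after "Call:" by a JSON object that holds its "name" and its "arguments". move_arm: Moves the arm, as the interface text tells. Its arguments: {"type":"object","properties":{"motion":{"type":"array"},"force":{"type":"number"}},"required":["motion"]}

```bash
mkdir -p pics; cat > h.py <<'E'
import numpy as np, cv2, pickle
from plant import status, optics, env
def snap(n,tag):
    c=optics.calibration(n); p,d=optics.read_camera(n)
    pickle.dump((c,p,d),open(f'pics/{tag}.pkl','wb')); cv2.imwrite(f'pics/{tag}.png',p[:,:,::-1]); return c,p,d
def load(tag): return pickle.load(open(f'pics/{tag}.pkl','rb'))
def w(c,u,v,z):
    R=cv2.Rodrigues(np.array(c['rvec'],float))[0]
    pc=np.stack([(u-c['cx'])/c['fx']*z,(v-c['cy'])/c['fy']*z,z+0*u],-1)
    return (pc-np.array(c['tvec']).ravel())@R
def cloud(tag):
    c,p,d=load(tag); v,u=np.mgrid[:384,:512].astype(float); return w(c,u,v,d),d>0
def proj(c,P): return cv2.projectPoints(np.array(P,float).reshape(-1,3),np.array(c['rvec'],float),np.array(c['tvec'],float),np.array([[c['fx'],0,c['cx']],[0,c['fy'],c['cy']],[0,0,1.]]),None)[0][:,0]
E
python3 - <<'E'
from h import *
a=snap('top','t0')[1]; b=snap('side','s0')[1]
for n in('top','side'):
    c=optics.calibration(n);print(n,c,-cv2.Rodrigues(np.array(c['rvec'],float))[0].T@np.array(c['tvec']).ravel())
for t in('t0','s0'):
    cv2.imwrite(f'pics/{t}b.png',cv2.resize(cv2.imread(f'pics/{t}.png'),(800,600),interpolation=cv2.INTER_CUBIC))
print(status.get_state(),env.tcp_to_grasp)
E
```

```text
top {'fx': 348.6312487028524, 'fy': 348.6312487028524, 'cx': 251.87850341623428, 'cy': 191.97186590996625, 'rvec': array([ 2.14594804, -2.16835225,  0.10548127]), 'tvec': array([0.07658474, 0.49073501, 0.98211761])} [0.37870569 0.05781678 1.03173654]
side {'fx': 349.1929068695584, 'fy': 349.1929068695584, 'cx': 251.70210540127582, 'cy': 190.21447671472785, 'rvec': array([ 0.27832607, -2.69888804,  1.39498883]), 'tvec': array([0.50386619, 0.13681986, 1.02396709])} [0.34241463 0.84282361 0.70250267]
{'time_s': 0.1, 'qpos': array([ 1.25950523,  0.41791617, -0.01028855,  1.61409288,  0.00472593,
        1.11073256, -0.05300017]), 'joint_vel': array([ 8.66813239e-05, -7.00320808e-04,  9.15929602e-04,  5.97227172e-04,
       -1.30203660e-03, -7.43168600e-05, -6.30786580e-04]), 'tau': array([ 2.46120595e-03, -8.65826011e+01,  6.80845454e-01, -4.35635734e+01,
        1.93746085e-02,  4.96310822e-03,  7.81362542e-05]), 'position': array([ 0.16647397, -0.6020968 ,  0.2307306 ]), 'orientation': array([ 7.95781226e-01, -6.05583952e-01, -4.80950278e-04, -2.93064440e-04]), 'force': array([0.0969548 , 0.21975002, 0.11830835]), 'ft_torque': array([ 0.05712326, -0.04192297,  0.04414761]), 'opening': 0.9974117741627444} 0.0187
```

View pics/t0b.png

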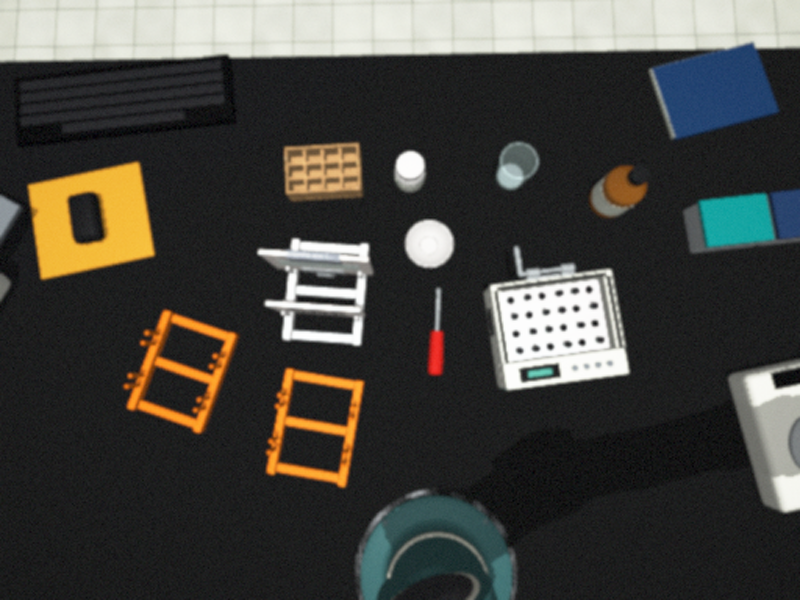

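View pics/s0b.png

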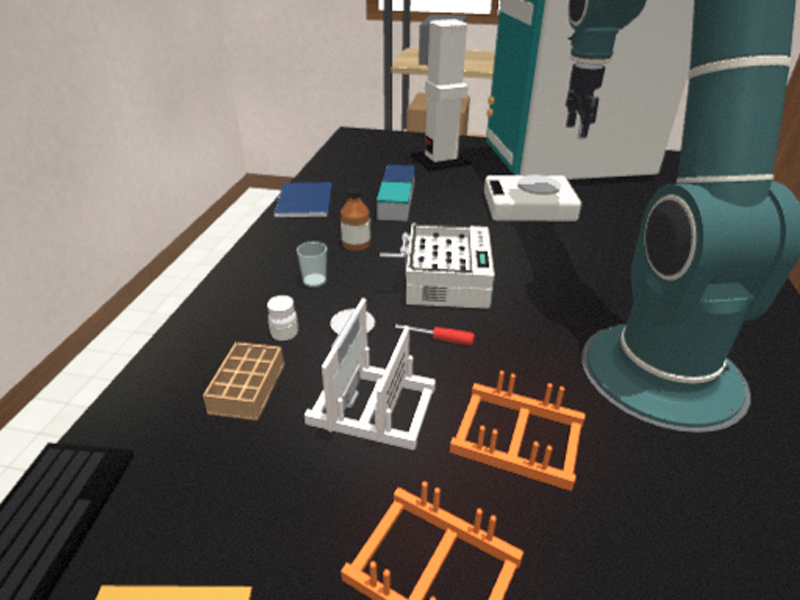

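```bash
python3 - <<'E'
from h import *
t=cv2.imread('pics/t0.png'); s=cv2.imread('pics/s0.png')
f=lambda im,x,y,wd,ht:cv2.resize(im[y:y+ht,x:x+wd],(400,300),interpolation=cv2.INTER_CUBIC)
cv2.imwrite('pics/c1.png',np.vstack([np.hstack([f(t,160,146,80,60),f(t,305,150,80,60)]),np.hstack([f(s,190,185,100,75),f(s,235,135,80,60)])]))
for tag in('t0','s0'):
    P,m=cloud(tag)
    def q(n,box,zmin,zmax):
        k=m&np.all((P>=[box[0],box[2],zmin])&(P<=[box[1],box[3],zmax]),-1)
        v=P[k]; print(tag,n,k.sum(), v.mean(0).round(4) if len(v) else '', v.min(0).round(3) if len(v) else'', v.max(0).round(3) if len(v) else'')
    q('heatertop',(.2,.8,-.35,0),.085,.105)
    q('rackhi',(.3,.7,.1,.5),.13,.3)
    q('rackmid',(.3,.7,.1,.5),.04,.13)
P,m=cloud('t0')
for u,v in [(202,168),(202,198),(331,158),(334,174),(345,173),(363,171),(280,223)]: print(u,v,P[v,u].round(3))
E
```

```text
t0 heatertop 2933 [ 0.4432 -0.2173  0.0949] [ 0.332 -0.35   0.085] [ 0.769 -0.096  0.105]
t0 rackhi 494 [0.542  0.2013 0.1557] [0.465 0.112 0.13 ] [0.563 0.29  0.168]
t0 rackmid 835 [0.5061 0.2195 0.0849] [0.3   0.111 0.04 ] [0.7   0.424 0.13 ]
s0 heatertop 1164 [ 0.453  -0.2072  0.0932] [ 0.332 -0.35   0.085] [ 0.758 -0.095  0.105]
s0 rackhi 496 [0.5501 0.2153 0.1534] [0.474 0.113 0.13 ] [0.563 0.292 0.166]
s0 rackmid 1801 [0.4966 0.2351 0.082 ] [0.3   0.111 0.04 ] [0.7   0.424 0.13 ]
202 168 [0.548 0.204 0.111]
202 198 [0.469 0.205 0.097]
331 158 [0.379 0.058 1.032]
334 174 [ 0.53  -0.151  0.101]
345 173 [ 0.532 -0.18   0.103]
363 171 [ 0.536 -0.228  0.105]
280 223 [ 0.401 -0.008  0.027]
```

View pics/c1.png

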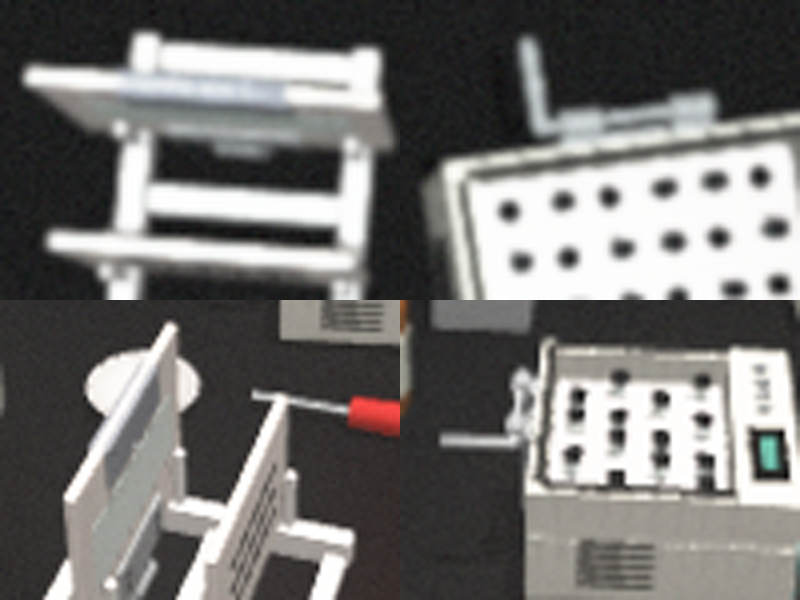

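```bash
python3 - <<'E'
from h import *
c=optics.calibration('wrist');R=cv2.Rodrigues(np.array(c['rvec'],float))[0]
o=-R.T@np.array(c['tvec']).ravel(); s=status.get_state()
from scipy.spatial.transform import Rotation as Ro
T=Ro.from_quat(s['orientation']).as_matrix()
print('cam in tool',T.T@(o-s['position']),'axes\n',(T.T@R.T).round(3),c['fx'],'tool\n',T.round(3))
P,m=cloud('t0')
k=m&(P[...,2]>.088)&(P[...,2]<.1)&(P[...,0]<.53)&(P[...,0]>.3)&(P[...,1]<-.08)&(P[...,1]>-.4)
print(cv2.minAreaRect(P[k][:,:2].astype(np.float32)*1000))
for t in('t0','s0'):
    P,m=cloud(t); k=m&(P[...,2]>.155)&(P[...,2]<.18)&(P[...,0]>.5)&(P[...,0]<.6)&(P[...,1]<.35)&(P[...,1]>.05)
    v=P[k]; print(t,len(v),v.mean(0), cv2.minAreaRect(v[:,:2].astype(np.float32)*1000),np.degrees(np.polyfit(v[:,1],v[:,0],1)[0]))
E
```

```text
cam in tool [ 0.0008438  -0.07404428 -0.14336682] axes
 [[ 1.    -0.001  0.   ]
 [ 0.001  0.957  0.289]
 [-0.001 -0.289  0.957]] 341.0808748186265 tool
 [[ 0.267 -0.964 -0.   ]
 [-0.964 -0.267  0.001]
 [-0.001  0.    -1.   ]]
((437.4122009277344, -210.3830108642578), (188.5454864501953, 211.64105224609375), 6.887925624847412)
t0 333 [0.55191862 0.20092141 0.1635718 ] ((552.4730224609375, 200.7784881591797), (179.04782104492188, 14.584035873413086), 84.99898529052734) 4.803275025087952
s0 272 [0.55138526 0.20996115 0.16190909] ((552.0089111328125, 202.1455841064453), (178.7354736328125, 14.341848373413086), 85.47554016113281) 4.8308645759118845
```

Call:
{"name": "move_arm", "arguments": {"motion": [[0.03,0.03,0.04,0,0,-2,0.085],[0.06,0.06,0.04,0,0,-4,0.085],[0.09,0.09,0.04,0,0,-6,0.085],[0.12,0.12,0.04,0,0,-9.5,0.085],[0.15,0.15,0.04,0,0,-9.5,0.085],[0.18,0.18,0.04,0,0,-9.5,0.085],[0.21,0.21,0.04,0,0,-9.5,0.085],[0.24,0.24,0.04,0,0,-9.5,0.085],[0.27,0.27,0.04,0,0,-9.5,0.085],[0.3,0.3,0.04,0,0,-9.5,0.085],[0.32,0.33,0.04,0,0,-9.5,0.085],[0.34,0.36,0.03,0,0,-9.5,0.085],[0.36,0.39,0.02,0,0,-9.5,0.085],[0.375,0.415,0.02,0,0,-9.5,0.085],[0.384,0.432,0.02,0,0,-9.5,0.085],[0.384,0.432,0.02,0,0,-9.5,0.085],[0.384,0.432,0.02,0,0,-9.5,0.085],[0.384,0.432,0.02,0,0,-9.5,0.085]]}}

```text
time_s: 1.6
position: [0.5501, -0.1713, 0.2511]
orientation: [0.743, -0.67, -0.0, 0.0]
force: [-0.2, -0.5, 0.1]
opening: 0.993
```

```bash
python3 - <<'E'
from h import *
s=status.get_state(); print(s['time_s'],s['position'],s['orientation'],s['qpos'])
snap('wrist','w1'); cv2.imwrite('pics/w1b.png',cv2.resize(cv2.imread('pics/w1.png'),(800,600),interpolation=cv2.INTER_CUBIC))
P,m=cloud('w1')
k=m&(P[...,2]>.088)&(P[...,2]<.1)&(P[...,0]<.53)&(P[...,0]>.3)
print(cv2.minAreaRect(P[k][:,:2].astype(np.float32)*1000))
E
```

```text
1.6 [ 0.55011371 -0.17133043  0.25105053] [ 7.42588529e-01 -6.69747841e-01 -1.29133100e-04  2.99148989e-04] [ 0.47444989  0.32572279 -0.28130765  1.70861611  0.09920475  1.12167472
 -1.30375087]
((440.029052734375, -212.47451782226562), (192.6588897705078, 210.83116149902344), 6.285331726074219)
```

View pics/w1b.png

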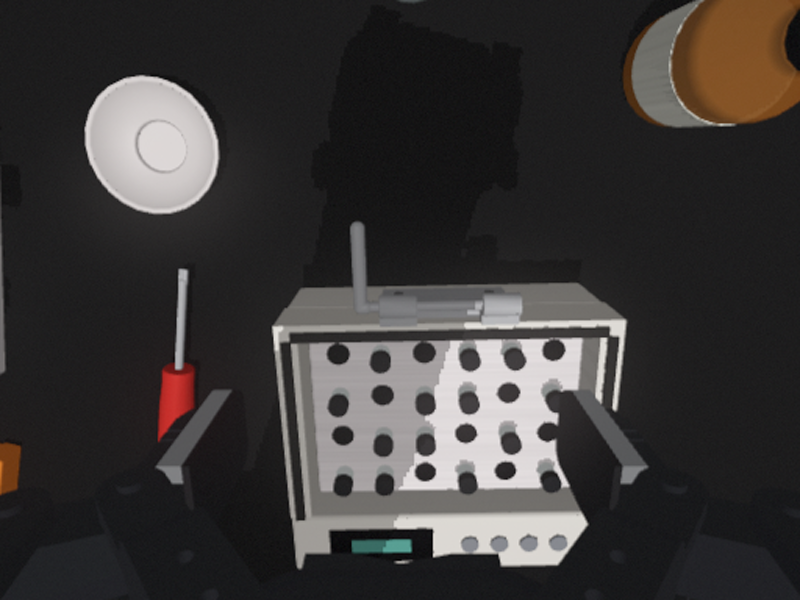

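```bash
cat >> h.py <<'E'
def onz(c,px,z):
    R=cv2.Rodrigues(np.array(c['rvec'],float))[0]; o=-R.T@np.array(c['tvec']).ravel()
    px=np.array(px,float).reshape(-1,2); r=np.c_[(px[:,0]-c['cx'])/c['fx'],(px[:,1]-c['cy'])/c['fy'],np.ones(len(px))]@R
    return o+r*((z-o[2])/r[:,2])[:,None]
E
python3 - <<'E'
from h import *
im=cv2.imread('pics/w1.png')[135:215,210:350]; im=cv2.resize(im,(800,457),interpolation=cv2.INTER_CUBIC); cv2.imwrite('pics/c2.png',im)
P,m=cloud('w1')
k=m&(P[...,2]>.0985)&(P[...,2]<.11)&(P[...,0]>.51)&(P[...,0]<.6)&(P[...,1]>-.27)&(P[...,1]<-.1)
v=P[k]; print(len(v))
h=v[v[:,2]>.103]; print(len(h),h.mean(0),np.polyfit(h[:,1],h[:,0],1),np.sort(h[:,1])[::6].round(4))
b=v[v[:,0]>.55]; print('tail',b.mean(0),b.max(0),b.min(0))
E
```

```text
2112
601 [ 0.53663654 -0.19602375  0.1045875 ] [-0.0090441   0.53486368] [-0.2425 -0.2415 -0.2411 -0.2403 -0.2401 -0.2396 -0.2392 -0.2386 -0.238
 -0.2377 -0.2372 -0.2368 -0.236  -0.2356 -0.2348 -0.2344 -0.234  -0.2336
 -0.2332 -0.2325 -0.232  -0.2316 -0.2312 -0.2306 -0.2303 -0.2297 -0.2293
 -0.2287 -0.2284 -0.2279 -0.2274 -0.227  -0.2263 -0.226  -0.2255 -0.2248
 -0.2245 -0.2238 -0.2234 -0.2228 -0.2224 -0.222  -0.2215 -0.221  -0.2207
 -0.22   -0.1824 -0.1819 -0.1813 -0.181  -0.1804 -0.1801 -0.1795 -0.179
 -0.1785 -0.178  -0.1775 -0.1771 -0.1766 -0.176  -0.1755 -0.175  -0.1745
 -0.174  -0.1735 -0.173  -0.1724 -0.172  -0.1714 -0.171  -0.1705 -0.1699
 -0.1695 -0.169  -0.1686 -0.1681 -0.1676 -0.1671 -0.1666 -0.1661 -0.1657
 -0.1652 -0.1645 -0.1641 -0.1637 -0.1632 -0.1627 -0.1622 -0.1617 -0.1609
 -0.153  -0.1502 -0.1495 -0.1487 -0.1481 -0.1477 -0.1471 -0.1465 -0.146
 -0.1449 -0.1434]
tail [ 0.56358672 -0.1461944   0.10174381] [ 0.57763473 -0.1411778   0.10457953] [ 0.55006415 -0.15113677  0.09873176]
```

View pics/c2.png

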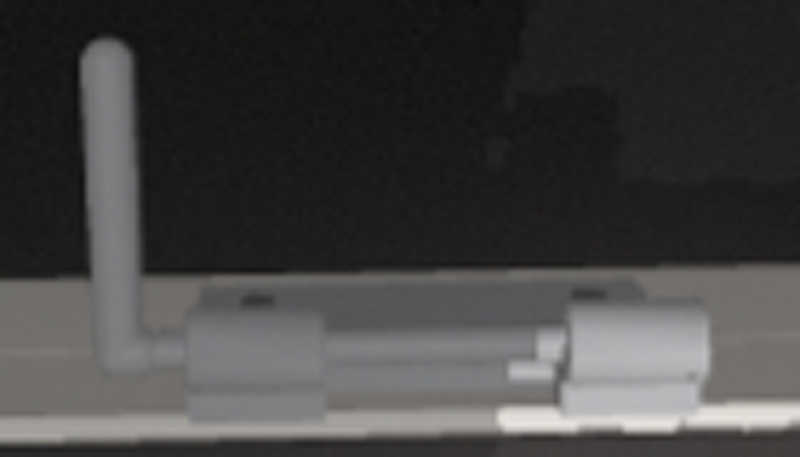

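```bash
cat >> h.py <<'E'
from scipy.optimize import least_squares
def axisfit(tag,zmin=.1005):
    P,m=cloud(tag); Y=P[...,1]
    k=m&(P[...,2]>zmin)&(P[...,2]<.11)&(P[...,0]>.515)&(P[...,0]<.56)&(((Y>-.2405)&(Y<-.2225))|((Y>-.180)&(Y<-.163)))
    v=P[k]
    def f(p):
        a=p[0]+p[1]*(v[:,1]+.2); return np.hypot((v[:,0]-a)*np.cos(np.arctan(p[1])),v[:,2]-p[2])-.007
    r=least_squares(f,[.537,-.1,.098],loss='soft_l1',f_scale=.0005); return r.x,len(v),np.abs(r.fun).mean()
E
python3 - <<'E'
from h import *
for z in(.1,.1005,.102): print(axisfit('w1',z))
P,m=cloud('w1')
# tail line
v=P[m&(P[...,2]>.097)&(P[...,2]<.108)&(P[...,0]>.548)&(P[...,0]<.60)&(P[...,1]>-.165)&(P[...,1]<-.13)]
p=np.polyfit(v[:,0],v[:,1],1);print('tail',len(v),v.max(0),np.degrees(p[0]),np.polyval(p,[.537,.567]))
# heater edge yaw: left/right/back edges via contour of top
k=(m&(P[...,2]>.088)&(P[...,2]<.098)&(P[...,0]<.535))
vv=P[k]
for lo in np.arange(-.29,-.12,.02):
    s=vv[(vv[:,1]>lo)&(vv[:,1]<lo+.02)]; print(round(lo+.01,3),np.percentile(s[:,0],99.5).round(4))
E
```

```text
(array([ 0.53408518, -0.12272045,  0.09844196]), 556, np.float64(0.0005587624178554914))
(array([ 0.53414608, -0.1234478 ,  0.09843579]), 539, np.float64(0.0004789118819273675))
(array([ 0.53416957, -0.12332725,  0.0984443 ]), 497, np.float64(0.0004905062762232483))
tail 302 [ 0.57763473 -0.1411778   0.10457953] 7.077066777472414 [-0.14946031 -0.14575477]
-0.28 0.5329
-0.26 0.5306
-0.24 0.5293
-0.22 0.5293
-0.2 0.5229
-0.18 0.521
-0.16 0.5193
-0.14 0.5157
-0.12 0.5133
```

Call:
{"name": "move_arm", "arguments": {"motion": [[0.004,0.012,0,0,0,1.1,0.05],[0.008,0.024,-0.02,0,0,1.1,0.05],[0.008,0.024,-0.05,0,0,1.1,0.05],[0.008,0.024,-0.08,0,0,1.1,0.05],[0.008,0.024,-0.11,0,0,1.1,0.05],[0.008,0.024,-0.135,0,0,1.1,0.05],[0.008,0.024,-0.155,0,0,1.1,0.05],[0.008,0.024,-0.17,0,0,1.1,0.05],[0.008,0.024,-0.171,0,0,1.1,0.05],[0.008,0.024,-0.171,0,0,1.1,0.0],[0.008,0.024,-0.171,0,0,1.1,0.0],[0.008,0.024,-0.171,0,0,1.1,0.0],[0.008,0.024,-0.171,0,0,1.1,0.0],[0.008,0.024,-0.171,0,0,1.1,0.0],[0.008,0.024,-0.171,0,0,1.1,0.0],[0.008,0.024,-0.171,0,0,1.1,0.0]], "force": 40}}

```text
time_s: 2.98
position: [0.5592, -0.1466, 0.0813]
orientation: [0.749, -0.662, 0.001, -0.0]
force: [-0.1, 0.1, 9.1]
opening: 0.075
```

Call:
{"name": "move_arm", "arguments": {"motion": [[-0.0012,0.01,0,0,0,0,0.0],[-0.0025,0.02,0,0,0,0,0.0],[-0.0037,0.03,0,0,0,0,0.0],[-0.005,0.04,0,0,0,0,0.0],[-0.0062,0.05,0,0,0,0,0.0],[-0.0074,0.06,0,0,0,0,0.0],[-0.0083,0.067,0,0,0,0,0.0],[-0.0088,0.071,0,0,0,0,0.0],[-0.0088,0.071,0,0,0,0,0.0],[-0.0088,0.071,0,0,0,0,0.0],[-0.0088,0.071,0,0,0,0,0.0]]}}

```text
time_s: 3.9
position: [0.5505, -0.076, 0.0813]
orientation: [0.749, -0.662, 0.001, -0.0]
force: [-1.3, -2.1, 7.4]
opening: 0.073
```

Call:
{"name": "move_arm", "arguments": {"motion": [[0,0,0,0,0,0,0.05],[0,0,0,0,0,0,0.05],[0,0,0,0,0,0,0.05],[0,0,0,0,0,0,0.05],[0,0,0.02,0,0,0,0.05],[0,0,0.05,0,0,0,0.05],[0,0,0.085,0,0,0,0.05],[0,-0.02,0.12,0,0,0,0.05],[0,-0.04,0.15,0,0,0,0.06],[0,-0.06,0.18,0,0,0,0.085],[0,-0.07,0.19,0,0,0,0.085],[0,-0.07,0.19,0,0,0,0.085],[0,-0.07,0.19,0,0,0,0.085],[0,-0.07,0.19,0,0,0,0.085]]}}

```text
time_s: 5.07
position: [0.5494, -0.1444, 0.269]
orientation: [0.75, -0.662, -0.001, 0.0]
force: [-0.6, -0.2, -1.1]
opening: 0.996
```

```bash
python3 - <<'E'
from h import *
s=status.get_state(); print(s['time_s'],s['position'],s['force'])
snap('wrist','w2'); snap('side','s2'); snap('top','t2')
for z in(.1,.102): print(axisfit('w2',z))
P,m=cloud('w2')
v=P[m&(P[...,2]>.097)&(P[...,2]<.108)&(P[...,0]>.538)&(P[...,0]<.60)&(P[...,1]>-.1)&(P[...,1]<-.05)]
p=np.polyfit(v[:,0],v[:,1],1);print('tail',len(v),v.max(0),np.degrees(p[0]),np.polyval(p,[.537,.567]))
h=P[m&(P[...,2]>.1035)&(P[...,2]<.11)&(P[...,0]>.51)&(P[...,0]<.56)&(P[...,1]>-.27)&(P[...,1]<-.155)][:,1]
g=np.sort(h); i=np.argmax(np.diff(g)); print('gap',g[i],g[i+1],g[0],g[-1])
im=cv2.imread('pics/w2.png'); cv2.imwrite('pics/w2b.png',np.hstack([cv2.resize(im,(400,300)),cv2.resize(im[135:215,180:290],(400,300),interpolation=cv2.INTER_CUBIC)]))
E
```

```text
5.0667 [ 0.54936956 -0.14443869  0.26902613] [-0.57532689 -0.23226478 -1.07332621]
(array([ 0.53403559, -0.12114393,  0.09842789]), 515, np.float64(0.000622778568938544))
(array([ 0.53415978, -0.12245112,  0.09843734]), 441, np.float64(0.000494632255883541))
tail 285 [ 0.5689229  -0.07110639  0.1045269 ] 7.094070842541817 [-0.07895691 -0.07524247]
gap -0.22000296626279478 -0.18246329470633402 -0.24202303078856557 -0.16062279340161975
```

View pics/w2b.png

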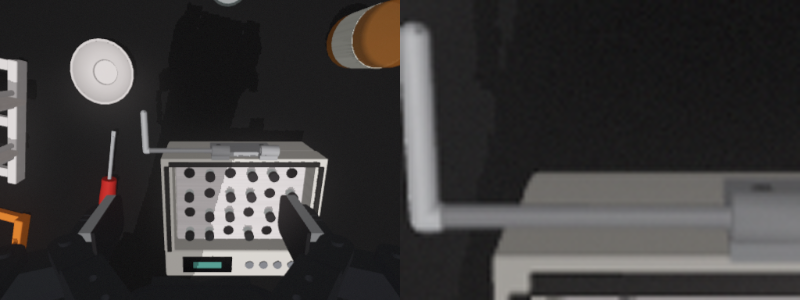

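Call:
{"name": "move_arm", "arguments": {"motion": [[0,0.028,0.01,0,0,6,0.085],[0,0.056,0.01,0,0,12,0.085],[0,0.084,0.01,0,0,18,0.085],[0,0.112,0.01,0,0,24,0.085],[0,0.14,0.01,0,0,30,0.085],[0,0.168,0.01,0,0,36,0.085],[0,0.196,0.01,0,0,42,0.085],[0,0.224,0.01,0,0,48,0.085],[0,0.252,0.01,0,0,54,0.085],[0,0.28,0.01,0,0,60,0.085],[0.002,0.308,0.01,0,0,66,0.085],[0.003,0.33,0.01,0,0,72,0.085],[0.003,0.345,0.01,0,0,78.1,0.085],[0.003,0.345,0.01,0,0,78.1,0.085],[0.003,0.345,0.01,0,0,78.1,0.085],[0.003,0.345,0.01,0,0,78.1,0.085],[0.003,0.345,0.01,0,0,78.1,0.085]]}}

```text
time_s: 6.63
position: [0.5529, 0.1986, 0.28]
orientation: [0.999, -0.044, -0.0, 0.0]
force: [-0.2, -0.8, 0.6]
opening: 0.995
```

```bash
python3 - <<'E'
from h import *
s=status.get_state(); print(s['time_s'],s['position'],s['orientation'],s['qpos'])
snap('wrist','w3')
P,m=cloud('w3')
v=P[m&(P[...,2]>.155)&(P[...,2]<.175)&(P[...,0]>.5)&(P[...,0]<.6)&(P[...,1]>.05)&(P[...,1]<.35)]
print(len(v),v.mean(0),v.min(0),v.max(0),cv2.minAreaRect(v[:,:2].astype(np.float32)*1000))
for lo in np.arange(.1,.3,.01):
    q=v[(v[:,1]>lo)&(v[:,1]<lo+.01)]
    if len(q): print(round(lo+.005,3),len(q),np.percentile(q[:,0],[1,99]).round(4),(q[:,2].mean()).round(4))
cv2.imwrite('pics/w3b.png',cv2.resize(cv2.imread('pics/w3.png'),(640,480),interpolation=cv2.INTER_CUBIC))
E
```

```text
6.6333 [0.55287672 0.1986121  0.28001553] [ 9.99044838e-01 -4.36954789e-02 -1.77691614e-04  2.91881005e-04] [ 0.11034753  0.37533066 -0.65574574  1.6356663   0.24123675  1.21359239
 -0.68424747]
3042 [0.55331811 0.2057224  0.16448196] [0.5417429  0.10889616 0.1550309 ] [0.56367116 0.28766341 0.16716496] ((552.510009765625, 198.18907165527344), (179.3512725830078, 13.782341957092285), 85.23666381835938)
0.105 7 [0.5435 0.5486] 0.1643
0.115 92 [0.5418 0.5494] 0.1645
0.125 95 [0.5427 0.5503] 0.1646
0.135 97 [0.5437 0.5511] 0.1646
0.145 98 [0.5447 0.5519] 0.1645
0.155 151 [0.5427 0.5561] 0.1645
0.165 190 [0.5432 0.5568] 0.1646
0.175 201 [0.5442 0.5577] 0.1645
0.185 204 [0.5445 0.5585] 0.1645
0.195 222 [0.5452 0.5593] 0.1645
0.205 222 [0.5463 0.5602] 0.1645
0.215 225 [0.5472 0.561 ] 0.1645
0.225 231 [0.5481 0.5618] 0.1646
0.235 241 [0.5492 0.5626] 0.1646
0.245 181 [0.5499 0.5628] 0.1641
0.255 151 [0.5533 0.5613] 0.1644
0.265 155 [0.5542 0.5622] 0.1644
0.275 159 [0.5552 0.5631] 0.1644
0.285 120 [0.556  0.5636] 0.1643
```

View pics/w3b.png

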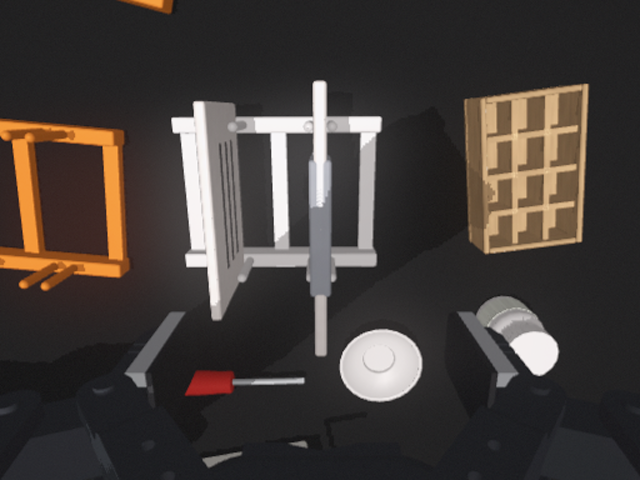

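Call:
{"name": "move_arm", "arguments": {"motion": [[-0.0003,0.0005,-0.02,0,0,0.2,0.05],[-0.0003,0.0005,-0.05,0,0,0.2,0.05],[-0.0003,0.0005,-0.08,0,0,0.2,0.05],[-0.0003,0.0005,-0.11,0,0,0.2,0.05],[-0.0003,0.0005,-0.13,0,0,0.2,0.05],[-0.0003,0.0005,-0.143,0,0,0.2,0.045],[-0.0003,0.0005,-0.15,0,0,0.2,0.04],[-0.0003,0.0005,-0.15,0,0,0.2,0.04],[-0.0003,0.0005,-0.15,0,0,0.2,0.03],[-0.0003,0.0005,-0.15,0,0,0.2,0.02],[-0.0003,0.0005,-0.15,0,0,0.2,0.01],[-0.0003,0.0005,-0.15,0,0,0.2,0.0],[-0.0003,0.0005,-0.15,0,0,0.2,0.0],[-0.0003,0.0005,-0.15,0,0,0.2,0.0],[-0.0003,0.0005,-0.15,0,0,0.2,0.0]], "force": 90}}

```text
time_s: 7.93
position: [0.5531, 0.2003, 0.1317]
orientation: [0.999, -0.041, 0.001, -0.0]
force: [-1.3, -1.3, 7.2]
opening: 0.154
```

Call:
{"name": "move_arm", "arguments": {"motion": [[0,0,0.005,0,0,0,0.0],[0,0,0.015,0,0,0,0.0],[0,0,0.03,0,0,0,0.0],[0,0,0.05,0,0,0,0.0],[0,0,0.07,0,0,0,0.0],[0,0,0.09,0,0,0,0.0],[0,0,0.11,0,0,0,0.0],[0,0,0.13,0,0,0,0.0],[0,0,0.145,0,0,0,0.0],[0,0,0.155,0,0,0,0.0],[0,0,0.155,0,0,0,0.0],[0,0,0.155,0,0,0,0.0],[0,0,0.155,0,0,0,0.0]]}}

```text
time_s: 9.02
position: [0.5521, 0.1999, 0.2844]
orientation: [0.999, -0.041, -0.001, 0.0]
force: [0.1, 0.1, -4.6]
opening: 0.15
```

```bash
python3 - <<'E'
from h import *
s=status.get_state(); print(s['time_s'],s['position'],s['orientation'],s['opening'],s['force'])
for t in('w4','s4','t4'): snap({'w':'wrist','s':'side','t':'top'}[t[0]],t)
a=[cv2.resize(cv2.imread(f'pics/{t}.png'),(400,300)) for t in('w4','s4')]
cv2.imwrite('pics/v4.png',np.hstack(a))
E
```

```text
9.0167 [0.55210122 0.19988384 0.28438274] [ 9.99178987e-01 -4.05079840e-02 -6.21579485e-04  2.62994306e-04] 0.1502753924981969 [ 0.13214563  0.12487919 -4.64242028]
```

View pics/v4.png

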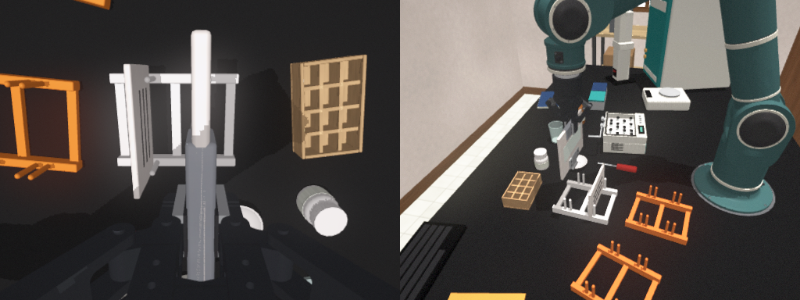

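Call:
{"name": "move_arm", "arguments": {"motion": [[0,-0.01,0,0,0,0,0],[0,-0.03,0,0,0,1,0],[0,-0.055,0,0,0,2,0],[-0.001,-0.08,0,0,0,3,0],[-0.002,-0.105,0,0,0,4,0],[-0.003,-0.13,0,0,0,5,0],[-0.004,-0.155,0,0,0,6,0],[-0.005,-0.18,0,0,0,7,0],[-0.006,-0.205,0,0,0,8,0],[-0.008,-0.23,0,0,0,9,0],[-0.009,-0.255,0,0,0,10,0],[-0.01,-0.28,0,0,0,11,0],[-0.012,-0.305,0,0,0,11.7,0],[-0.0138,-0.33,0,0,0,11.7,0],[-0.0138,-0.35,0,0,0,11.7,0],[-0.0138,-0.37,0,0,0,11.7,0],[-0.0138,-0.387,0,0,0,11.7,0],[-0.0138,-0.397,0,0,0,11.7,0],[-0.0138,-0.4006,0,0,0,11.7,0],[-0.0138,-0.4006,0,0,0,11.7,0]]}}

```text
time_s: 10.83
position: [0.5384, -0.201, 0.285]
orientation: [0.998, 0.061, -0.0, -0.0]
force: [-0.2, 0.2, -4.0]
opening: 0.148
```

```bash
python3 - <<'E'
from h import *
s=status.get_state(); print(s['time_s'],s['position'],s['orientation'],s['opening'],s['force'])
for t in('w5','s5','t5'): snap({'w':'wrist','s':'side','t':'top'}[t[0]],t)
a=[cv2.imread(f'pics/{t}.png') for t in('w5','s5','t5')]
c=load('s5')[0]; u,v=proj(c,[.534,-.2,.17])[0].astype(int)
b=cv2.resize(a[1][v-60:v+60,u-80:u+80],(400,300),interpolation=cv2.INTER_CUBIC)
c=load('t5')[0]; u2,v2=proj(c,[.534,-.2,.17])[0].astype(int)
b2=cv2.resize(a[2][v2-45:v2+45,u2-60:u2+60],(400,300),interpolation=cv2.INTER_CUBIC)
cv2.imwrite('pics/v5.png',np.vstack([np.hstack([cv2.resize(a[0],(400,300)),b]),np.hstack([b2,b2*0])])); print(u,v,u2,v2)
# bottle nearest points
for t in('w1','t0'):
    P,m=cloud(t); k=m&(P[...,2]>.1)&(P[...,2]<.155)&(P[...,0]>.57)&(P[...,0]<.75)&(P[...,1]<-.2)&(P[...,1]>-.45); print(P[k].min(0),P[k].max(0))
E
```

```text
10.8333 [ 0.53841215 -0.20098604  0.28497957] [ 9.98132200e-01  6.10904764e-02 -2.25995535e-04 -1.16899690e-04] 0.1480392972341705 [-0.20274274  0.18890523 -3.95421492]
258 136 359 167
[ 0.65356636 -0.36732708  0.10001347] [ 0.70514901 -0.31162136  0.14585747]
[ 0.65653325 -0.36919221  0.1000054 ] [ 0.71633335 -0.30891192  0.15324706]
```

View pics/v5.png

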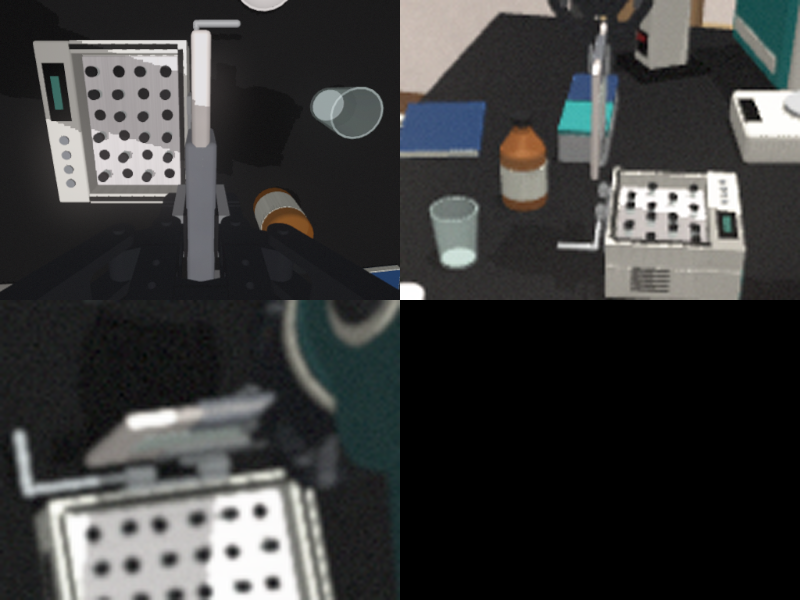

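```bash
cat >> h.py <<'E'
Y0=np.radians(7.05);H=np.array([[np.cos(Y0),-np.sin(Y0),0],[np.sin(Y0),np.cos(Y0),0],[0,0,1]]);G=np.array([.5343,-.2012,.098])
def inH(tag):
    P,m=cloud(tag); Q=((P-G)@H); return Q,m
def sel(Q,m,lo,hi): 
    k=m&np.all((Q>=lo)&(Q<=hi),-1); return Q[k]
E
python3 - <<'E'
from h import *
np.set_printoptions(suppress=True,precision=4)
dz=.285-.0187-.136-.098+.0  # approx height of the cover barrel over gap... plus
dz=.2850-.1317+.0125-.098; print('dz',dz)
for t in('w5','t5','s5'):
    Q,m=inH(t)
    # fixed barrels
    for s in(1,-1):
        b=sel(Q,m,[-.012,min(s*.0175,s*.043),.0],[.012,max(s*.0175,s*.043),.012])
        if len(b)>5: print(t,'fixed',s,len(b),b.mean(0),'y',np.percentile(b[b[:,2]>.003][:,1],[2,98]) if (b[:,2]>.003).any() else '')
    ht=sel(Q,m,[-.2,-.13,-.006],[-.005,.13,.0]); print('  heater top y',len(ht),np.percentile(ht[:,1],[.3,99.7]) if len(ht) else '', np.percentile(ht[:,2],50))
    tl=sel(Q,m,[.012,.1,-.006],[.045,.135,.008]); print('  tail y',len(tl),tl.mean(0) if len(tl) else '')
    pn=sel(Q,m,[-.016,-.1,dz+.014],[.025,.1,dz+.17]); print('  panel',len(pn),np.percentile(pn[:,1],[.5,99.5]),'zmax',np.percentile(pn[:,2],99))
    f=pn[(pn[:,2]<dz+.115)&(pn[:,2]>dz+.04)]
    if len(f)>50:
        A=np.c_[np.ones(len(f)),f[:,1],f[:,2]-dz]; r=np.linalg.lstsq(A,f[:,0],rcond=None)[0]; print('  face x0,dx/dy,dx/dz',r,np.std(A@r-f[:,0]))
    tp=pn[pn[:,2]>dz+.150]
    if len(tp): print('  top',len(tp),tp.mean(0),np.percentile(tp[:,0],[2,98]),np.percentile(tp[:,1],[1,99]),'slope',np.polyfit(tp[:,1],tp[:,0],1))
    cb=sel(Q,m,[-.016,-.03,dz-.012],[.012,.03,dz+.009]); print('  cbarrel',len(cb),cb.mean(0) if len(cb) else '',cb.min(0) if len(cb) else '',cb.max(0) if len(cb) else '')
E
```

```text
dz 0.06779999999999997
w5 fixed 1 92 [-0.0094  0.0293  0.0009] y 
  heater top y 12244 [-0.1054  0.1046] -0.0022935835868225923
  tail y 379 [0.0283 0.1212 0.0039]
  panel 14688 [-0.0292  0.086 ] zmax 0.2368412500618082
  top 12778 [0.0045 0.024  0.222 ] [-0.0108  0.0198] [-0.0283  0.0854] slope [0.0024 0.0044]
  cbarrel 0   
t5 fixed 1 47 [-0.0019  0.0325  0.0044] y [0.0236 0.0402]
t5 fixed -1 34 [-0.0029 -0.027   0.0048] y [-0.0369 -0.0184]
  heater top y 1778 [-0.1018  0.1079] -0.0027710042736290227
  tail y 36 [0.0287 0.1255 0.0033]
  panel 770 [-0.0289  0.0921] zmax 0.23501977970543636
  face x0,dx/dy,dx/dz [-0.      0.0223  0.0052] 0.0012052920133475496
  top 227 [0.0056 0.0355 0.2214] [-0.0129  0.0189] [0.0027 0.0894] slope [-0.0115  0.006 ]
  cbarrel 26 [-0.0035  0.0039  0.0711] [-0.0055 -0.0133  0.0613] [0.0002 0.0179 0.0757]
s5 fixed 1 14 [-0.0007  0.0328  0.0038] y [0.0284 0.0424]
s5 fixed -1 14 [-0.0009 -0.0272  0.0036] y [-0.0373 -0.0193]
  heater top y 638 [-0.1014  0.1092] -0.0037720448501607495
  tail y 21 [0.0275 0.1259 0.0003]
  panel 429 [-0.0797  0.0932] zmax 0.2365913051454501
  face x0,dx/dy,dx/dz [-0.0003  0.0421  0.0061] 0.0023872207936247456
  top 92 [0.0053 0.0114 0.2242] [-0.0134  0.0236] [-0.07    0.0875] slope [-0.0083  0.0054]
  cbarrel 12 [-0.0037  0.0071  0.0687] [-0.0064 -0.0095  0.0611] [-0.0002  0.0204  0.0745]
```

```bash
cat >> h.py <<'E'
def cyl(v,r=.007):
    f=lambda p:np.hypot(v[:,0]-p[0]-p[1]*v[:,1],v[:,2]-p[2])-r
    s=least_squares(f,[0,0,np.median(v[:,2])-.003],loss='soft_l1',f_scale=.0007); return s.x,np.abs(s.fun).mean()
def rel(tag,dz):
    Q,m=inH(tag); np.set_printoptions(suppress=True,precision=4)
    fb=np.vstack([sel(Q,m,[-.010,-.039,.0],[.010,-.021,.010]),sel(Q,m,[-.010,.021,.0],[.010,.039,.010])])
    if len(fb)>15: print(tag,'fixed cyl',len(fb),cyl(fb))
    tp=np.vstack([sel(Q,m,[-.012,a,dz+.145],[.022,b,dz+.16]) for a,b in((.05,.1),(-.1,-.05))])
    if len(tp)>8: print('   paneltop n,z50,xpct,ymax',len(tp),np.median(tp[:,2]),np.percentile(tp[:,0],[3,50,97]),tp[:,1].min(),tp[:,1].max(),'slope',np.polyfit(tp[:,1],tp[:,0],1))
    f=np.vstack([sel(Q,m,[-.02,a,dz+.02],[.02,b,dz+.14]) for a,b in((.048,.086),(-.086,-.048))])
    if len(f)>20:
        A=np.c_[np.ones(len(f)),f[:,1],f[:,2]-dz]; s=least_squares(lambda p:A@p-f[:,0],[0,0,0],loss='soft_l1',f_scale=.001); print('   face x0,dy,dz',len(f),s.x,np.abs(s.fun).mean())
    cb=sel(Q,m,[-.012,-.02,dz-.006],[.010,.02,dz+.008])
    if len(cb)>8: print('   cbarrel',len(cb),cyl(cb),cb[:,1].min(),cb[:,1].max())
E
python3 - <<'E'
from h import *
for t in('w5','t5','s5'): rel(t,.0673)
E
```

```text
w5 fixed cyl 46 (array([-0.0133,  0.1653, -0.0062]), np.float64(0.0003815992971622028))
   paneltop n,z50,xpct,ymax 3025 0.21972180753774237 [0.0008 0.0047 0.0083] 0.050014873262187266 0.08714739510527854 slope [0.0019 0.0045]
t5 fixed cyl 62 (array([-0.    , -0.0117,  0.0001]), np.float64(0.0011502418559055998))
   paneltop n,z50,xpct,ymax 87 0.21882269602887858 [0.0016 0.0049 0.009 ] 0.05004468381740902 0.09215709974150317 slope [-0.0027  0.0053]
   face x0,dy,dz 140 [0.001  0.0042 0.0014] 0.00025696317094772725
   cbarrel 23 (array([0.0021, 0.0259, 0.0683]), np.float64(0.0008689826130268281)) -0.013251655383001838 0.017891194631939084
s5 fixed cyl 22 (array([ 0.0001, -0.0009, -0.0017]), np.float64(0.0007285459756087835))
   paneltop n,z50,xpct,ymax 25 0.21764121969498293 [0.0007 0.0047 0.0082] -0.08009689826287988 0.09211462401970126 slope [-0.01   0.005]
   face x0,dy,dz 36 [ 0.0002 -0.0005  0.0033] 0.00024141503432713213
   cbarrel 10 (array([0.0013, 0.047 , 0.0684]), np.float64(0.0004399226586784738)) -0.009463399728070244 0.016309008723048017
```

Call:
{"name": "move_arm", "arguments": {"motion": [[0,0.0012,-0.005,0,0,0,0],[0,0.0012,-0.015,0,0,0,0],[0,0.0012,-0.025,0,0,0,0],[0,0.0012,-0.035,0,0,0,0],[0,0.0012,-0.043,0,0,0,0],[0,0.0012,-0.048,0,0,0,0],[0,0.0012,-0.05,0,0,0,0],[0,0.0012,-0.05,0,0,0,0],[0,0.0012,-0.05,0,0,0,0],[0,0.0012,-0.05,0,0,0,0]]}}

```text
time_s: 11.82
position: [0.5389, -0.1993, 0.2357]
orientation: [0.998, 0.062, 0.0, 0.0]
force: [0.2, 0.3, -4.1]
opening: 0.151
```

```bash
python3 - <<'E'
from h import *
s=status.get_state(); print(s['time_s'],s['position'],s['orientation'],s['force'],s['ft_torque'])
dz=s['position'][2]-.1317+.012-.098; print(dz)
for t in('w6','s6','t6'):
    snap({'w':'wrist','s':'side','t':'top'}[t[0]],t); rel(t,dz)
o=[]
for t,(a,b) in(('s6',(60,45)),('t6',(60,45))):
    c,p,d=load(t); u,v=proj(c,[.534,-.19,.13])[0].astype(int); im=cv2.imread(f'pics/{t}.png')[v-b:v+b,u-a:u+a]
    print(t,u-a,v-b); o.append(cv2.resize(im,(800,600),interpolation=cv2.INTER_CUBIC)[:, :])
cv2.imwrite('pics/v6.png',cv2.resize(np.hstack(o),(800,300),interpolation=cv2.INTER_AREA)); 
cv2.imwrite('pics/v6t.png',o[1])
E
```

```text
11.8167 [ 0.53893264 -0.19933296  0.2357062 ] [9.98104354e-01 6.15433050e-02 2.98721610e-04 1.78042714e-04] [ 0.18865169  0.33673827 -4.11975409] [ 0.02308889 -0.04927071  0.04397352]
0.018006202766730636
w6 fixed cyl 137 (array([-0.0014, -0.0072, -0.0005]), np.float64(0.0006113359286176645))
   paneltop n,z50,xpct,ymax 3136 0.17036467643089623 [0.0015 0.0053 0.0089] 0.050018843564369184 0.08865144095783382 slope [0.0001 0.0052]
   paneltop n,z50,xpct,ymax 30 0.16834944940968544 [0.001  0.0048 0.0084] -0.08258459140532251 0.09154831802879874 slope [-0.0001  0.0048]
   face x0,dy,dz 31 [ 0.0001 -0.0063  0.0102] 0.00026285358732817043
   cbarrel 9 (array([ 0.0027, -0.0283,  0.0193]), np.float64(0.0005703772287466959)) -0.007974333701788372 0.014163863126508726
t6 fixed cyl 52 (array([-0.0001, -0.0082, -0.0004]), np.float64(0.0012308847746352288))
   paneltop n,z50,xpct,ymax 75 0.16920619964884961 [0.0018 0.0053 0.0092] 0.050119725075842926 0.09189559855001182 slope [0.0118 0.0044]
   face x0,dy,dz 117 [0.0009 0.0095 0.002 ] 0.00022359430263342464
   cbarrel 24 (array([0.0022, 0.0114, 0.0188]), np.float64(0.0007299890976129531)) -0.011251450510512876 0.018225914240393725
s6 197 103
t6 291 125
```

View pics/v6.png

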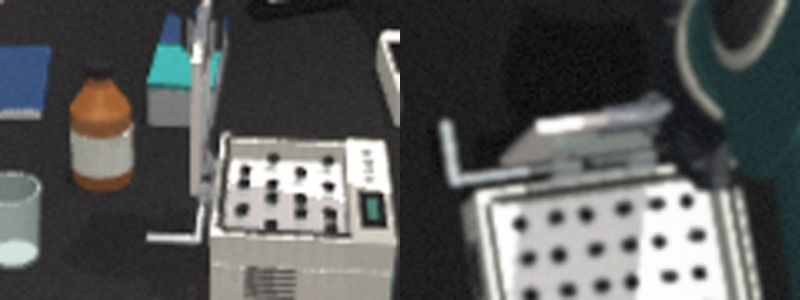

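Call:
{"name": "move_arm", "arguments": {"motion": [[-0.0009,0.0006,0,0,0,0,0],[-0.0009,0.0006,-0.002,0,0,0,0],[-0.0009,0.0006,-0.004,0,0,0,0],[-0.0009,0.0006,-0.006,0,0,0,0],[-0.0009,0.0006,-0.008,0,0,0,0],[-0.0009,0.0006,-0.01,0,0,0,0],[-0.0009,0.0006,-0.012,0,0,0,0],[-0.0009,0.0006,-0.012,0,0,0,0],[-0.0009,0.0006,-0.012,0,0,0,0]]}}

```text
time_s: 12.72
position: [0.5378, -0.1986, 0.2231]
orientation: [0.998, 0.062, -0.0, -0.0]
force: [0.7, -0.4, -3.9]
opening: 0.148
```

Call:
{"name": "move_arm", "arguments": {"motion": [[0,0,-0.0015,0,0,0,0],[0,0,-0.003,0,0,0,0],[0,0,-0.0045,0,0,0,0],[0,0,-0.0053,0,0,0,0],[0,0,-0.0053,0,0,0,0],[0,0,-0.0053,0,0,0,0],[0,0,-0.0053,0,0,0,0]]}}

```text
time_s: 13.3
position: [0.5378, -0.1987, 0.218]
orientation: [0.998, 0.062, -0.0, 0.0]
force: [-0.4, 0.3, -4.2]
opening: 0.151
```

```bash
python3 - <<'E'
from h import *
s=status.get_state(); print(s['time_s'],s['position'],s['force'],s['ft_torque'],(s['position']-G)@H)
dz=s['position'][2]-.1317+.012-.098; print(dz)
for t in('w7','s7','t7'):
    snap({'w':'wrist','s':'side','t':'top'}[t[0]],t); rel(t,dz)
E
```

```text
13.3 [ 0.53779484 -0.1986747   0.218015  ] [-0.3528931   0.26052924 -4.17059014] [ 0.07414977 -0.02388926 -0.02231861] [0.00377836 0.00207726 0.120015  ]
0.0003149990935186059
w7 fixed cyl 128 (array([-0.0014, -0.0107, -0.0007]), np.float64(0.0005300926840651484))
   paneltop n,z50,xpct,ymax 3188 0.152672441624192 [0.0004 0.0043 0.0079] 0.05000212546022772 0.08954079459368279 slope [0.0003 0.0042]
   cbarrel 11 (array([ 0.1228, -6.81  , -0.0053]), np.float64(0.0006749335488176073)) 0.018907320268631143 0.019965324470681306
   paneltop n,z50,xpct,ymax 29 0.15052993160378667 [0.0003 0.0039 0.0079] -0.08670059105478826 0.09149310008479812 slope [-0.0061  0.0042]
   face x0,dy,dz 32 [-0.0001 -0.0065  0.0035] 0.0002482625111440561
   cbarrel 10 (array([ 0.0006,  0.0689, -0.0007]), np.float64(0.0011646894079211899)) -0.019991416729490157 0.013505430818487707
t7 fixed cyl 34 (array([-0.0011,  0.01  , -0.0012]), np.float64(0.000970300441491156))
   paneltop n,z50,xpct,ymax 73 0.15177391769920276 [0.0009 0.0043 0.0083] 0.050769857582464516 0.09299458979968295 slope [-0.0033  0.0046]
   face x0,dy,dz 109 [0.0002 0.006  0.0014] 0.00026339438980250805
   cbarrel 33 (array([ 0.0004,  0.0568, -0.0003]), np.float64(0.0014851619382893549)) -0.019396596436534054 0.019537780032825622
```

Call:
{"name": "move_arm", "arguments": {"motion": [[-0.0001,0.0007,0,0,0,0,0],[-0.0002,0.0014,0,0,0,0,0],[-0.00025,0.002,0,0,0,0,0],[-0.00025,0.002,0,0,0,0,0],[-0.00025,0.002,0,0,0,0,0]]}}

```text
time_s: 13.87
position: [0.5375, -0.1966, 0.218]
orientation: [0.998, 0.062, -0.0, 0.0]
force: [0.3, 0.4, -3.4]
opening: 0.148
```

Call:
{"name": "move_arm", "arguments": {"motion": [[-0.0001,0.0007,0,0,0,0,0],[-0.0002,0.0014,0,0,0,0,0],[-0.0002,0.0014,0,0,0,0,0],[-0.0002,0.0014,0,0,0,0,0]]}}

```text
time_s: 14.2
position: [0.5373, -0.1954, 0.218]
orientation: [0.998, 0.062, -0.0, 0.0]
force: [0.5, -1.4, -4.7]
opening: 0.149
```

Call:
{"name": "move_arm", "arguments": {"motion": [[-0.0001,0.0008,0,0,0,0,0],[-0.0001,0.0008,0,0,0,0,0],[-0.0001,0.0008,0,0,0,0,0]]}}

```text
time_s: 14.45
position: [0.5372, -0.1948, 0.218]
orientation: [0.998, 0.061, 0.0, 0.0]
force: [0.2, -3.6, -4.5]
opening: 0.15
```

Call:
{"name": "move_arm", "arguments": {"motion": [[0.0002,-0.0015,0,0,0,0,0],[0.0004,-0.003,0,0,0,0,0],[0.0006,-0.0045,0,0,0,0,0],[0.0007,-0.006,0,0,0,0,0],[0.0007,-0.006,0,0,0,0,0],[0.0007,-0.006,0,0,0,0,0]]}}

```text
time_s: 14.95
position: [0.5379, -0.2004, 0.2179]
orientation: [0.998, 0.062, -0.0, -0.0]
force: [-0.2, 0.5, -4.7]
opening: 0.149
```

Call:
{"name": "move_arm", "arguments": {"motion": [[0.0001,-0.0008,0,0,0,0,0],[0.0001,-0.0008,0,0,0,0,0],[0.0001,-0.0008,0,0,0,0,0]]}}

```text
time_s: 15.2
position: [0.538, -0.2013, 0.218]
orientation: [0.998, 0.062, -0.0, 0.0]
force: [0.4, -0.3, -3.4]
opening: 0.153
```

Call:
{"name": "move_arm", "arguments": {"motion": [[0.0001,-0.0008,0,0,0,0,0],[0.0001,-0.0008,0,0,0,0,0],[0.0001,-0.0008,0,0,0,0,0]]}}

```text
time_s: 15.45
position: [0.5381, -0.2019, 0.218]
orientation: [0.998, 0.062, -0.0, -0.0]
force: [-0.6, 1.3, -4.5]
opening: 0.146
```

Call:
{"name": "move_arm", "arguments": {"motion": [[-0.0001,0.001,0,0,0,0,0],[-0.0002,0.002,-0.0002,0,0,0,0],[-0.0004,0.0033,-0.0003,0,0,0,0],[-0.0004,0.0033,-0.0003,0,0,0,0],[-0.0004,0.0033,-0.0003,0,0,0,0],[-0.0004,0.0033,-0.0003,0,0,0,0]]}}

```text
time_s: 15.95
position: [0.5377, -0.1988, 0.2177]
orientation: [0.998, 0.062, -0.0, 0.0]
force: [0.4, 0.2, -4.3]
opening: 0.15
```

```bash
python3 - <<'E'
from h import *
np.set_printoptions(suppress=True,precision=4)
for t in('t0','t2','s0','s2','w1','w2'):
    Q,m=inH(t); fb=np.vstack([sel(Q,m,[-.010,-.039,-.0005],[.010,-.021,.010]),sel(Q,m,[-.010,.023,-.0005],[.010,.039,.010])])
    print(t,len(fb),cyl(fb),fb.mean(0))
s=status.get_state(); print(s['time_s'],(s['position']-G)@H,s['force'],s['orientation'])
dz=s['position'][2]-.1317+.012-.098; print(dz)
for n in('side','top','wrist'):
  for i in range(2): snap(n,n[0]+f'8{i}'); rel(n[0]+f'8{i}',dz)
o=[]
for t,(a,b) in(('s80',(60,45)),('t80',(60,45))):
    c,p,d=load(t); u,v=proj(c,[.534,-.19,.13])[0].astype(int); o.append(cv2.resize(cv2.imread(f'pics/{t}.png')[v-b:v+b,u-a:u+a],(400,300),interpolation=cv2.INTER_CUBIC))
cv2.imwrite('pics/v8.png',np.hstack(o))
E
```

```text
t0 70 (array([0.0001, 0.009 , 0.0002]), np.float64(0.0009179009041288901)) [-0.0012 -0.0027  0.0046]
t2 72 (array([ 0.0002, -0.0047,  0.0005]), np.float64(0.0011352190355427083)) [-0.0012  0.0007  0.005 ]
s0 19 (array([-0.0003,  0.0047, -0.0017]), np.float64(0.0009078043936770902)) [-0.0016  0.0043  0.0035]
s2 23 (array([ 0.    ,  0.0043, -0.0015]), np.float64(0.0007192010193737846)) [-0.0004 -0.      0.0041]
w1 670 (array([-0.0004,  0.0017,  0.0005]), np.float64(0.0005879006159848708)) [ 0.0002 -0.0018  0.005 ]
w2 583 (array([-0.0005,  0.0015,  0.0005]), np.float64(0.0006346208655577141)) [-0.0002 -0.0009  0.0052]
15.95 [0.0037 0.002  0.1197] [ 0.4106  0.1717 -4.2786] [ 0.9981  0.0616 -0.      0.    ]
-2.306408214243494e-05
   paneltop n,z50,xpct,ymax 30 0.15027644562260567 [0.0002 0.0038 0.0074] -0.08487605512912874 0.09308117099536628 slope [-0.0058  0.0041]
   face x0,dy,dz 31 [ 0.0033 -0.0686  0.0119] 1.4848094556220345e-10
   cbarrel 10 (array([ 0.    ,  0.0522, -0.001 ]), np.float64(0.0009980691850972254)) -0.018134267474710017 0.016924980805433112
   paneltop n,z50,xpct,ymax 
[... 1155 characters left out ...]
 cyl 127 (array([-0.0019,  0.0038, -0.001 ]), np.float64(0.0005014180893115192))
   paneltop n,z50,xpct,ymax 3178 0.15236522191650967 [0.0004 0.0042 0.0078] 0.05001971916513486 0.08934089460424924 slope [0.0009 0.004 ]
   cbarrel 15 (array([ 0.0211, -1.469 , -0.0056]), np.float64(0.000891383403530184)) 0.018804969716464403 0.019978621094551115
w81 fixed cyl 121 (array([-0.0015, -0.0016, -0.0005]), np.float64(0.0005733667872901741))
   paneltop n,z50,xpct,ymax 3183 0.15235295577331778 [0.0004 0.0042 0.0078] 0.05000647854921676 0.0893949987138668 slope [0.0016 0.004 ]
   cbarrel 15 (array([ 0.0088, -0.6247, -0.0025]), np.float64(0.0010406519607820042)) 0.018938089369484722 0.019994017975166305
```

View pics/v8.png

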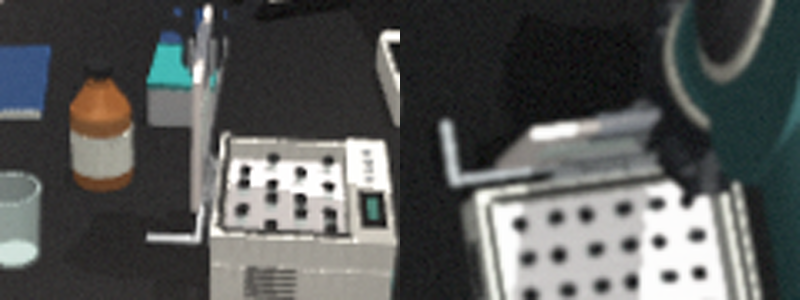

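```bash
python3 - <<'E'
from h import *
s=status.get_state(); print(s['time_s'],np.abs(s['joint_vel']).max()); print(env.close_job())
E
```

```text
16.25 0.001972355332052803
the job is handed in; nothing more can be done
None
```

I handed the job in at 16.25 s, with the cover held upright in the hinge gap. No verdict is reported, so what follows is from my own checks.

- **Pin:** I drew it out by its tail. The camera measured 70 mm of travel, against the 62 mm needed. I did not view the empty gap in a close crop, but the cover barrel then went down into it without resistance.
- **Cover:** I gripped it by the rail at 90 N, lifted it straight out of the rack and turned it to the heater's angle. I then lowered its barrel into the gap with the inner face towards the robot.
- **Along the hinge:** I touched the barrel lightly against both fixed barrels (at most about 4 N) and set it midway between the two contacts.
- **Alignment at the end:** Front-back and up-down were each within about 0.5 mm by the panel fits. The most reliable angle readings were within about 0.01 rad.
- **Load:** The wrist carried about 4.3 N, which is the cover's weight, with no sideways load. The arm was still.

**Disagreements:**
- The cameras differed by up to about 3 mm along the hinge, which is why I settled that direction by touch.
- With the cover in place, the direct fits on the fixed barrels were partly hidden and ran 1–2 mm off in the front-back direction. I relied on the earlier unobstructed fits and the panel face instead.

I saw no sign of the bystanders or the other panel moving, but I did not measure their positions at the end.

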